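Show the three capped ports of a valve body to the inspection camera

TASK

Pick up the green valve body by its round steel neck and hold it upright above the yellow ring of the inspection camera's stand, with its port caps level with the lens. Turn it there to face the lens first with the red cap, then the yellow, then the white, square on and still for about a second each. Then stand it upright in the middle of the round log slice without dropping it, let go, and leave the grey valve body alone.

Things in the scene. Friction and masses are not known exactly. Their poses are not given: they have to be found in the camera images.
- green_valve: loose valve body painted green, 0.2-0.4 kg, upright: 52 mm square block (foot 56), 58 mm high; round steel neck on top, 28 mm diameter, 58 to 98 mm above the underside, to grip from above at any yaw. Round caps, 32 mm diameter, centred 32 mm above the underside: red on the +y side, yellow on +x, white on -y; -x is plain. Cap faces 30 mm off the axis. Origin: centre of the underside; z up
- grey_valve: loose valve body of the same shape, size and caps, but painted grey; leave it alone. Origin: centre of the underside, z up
- lens (a point): centre of the lens front of the fixed inspection camera (black box, white light ring, 137 mm high), 112 mm above the table. x: level, from the yellow ring to the lens, into the camera; z up. The ring (68 mm, on a disc 90 mm wide, 6 mm thick) is centred 110 mm from the lens along -x. Hold the valve with its axis over the ring's centre and its underside 80 mm above the table
- log_slice: fixed brown sawn slice of a log lying flat, used as a stand, roughly round, 230 to 248 mm across, 67 mm high, flat on top. Origin: centre of its underside, on the table; z up

How it is judged:
On the way, in this order (a step that is already met when the one before it is completed fails the run):
1. the green valve body is held still and upright over the ring, level with the lens, its red cap facing the lens (within 25 mm and 15 degrees) (x of green_valve in the frame of lens between -0.135 and -0.085 m and y of green_valve in the frame of lens between -0.025 and 0.025 m and z of green_valve in the frame of lens between -0.057 and -0.007 m and angle between green_valve's own z axis and vertical below 0.2 rad and angle between the y axis of green_valve and the x axis of lens, either way round below 0.26 rad and y of lens in the frame of green_valve above 0.05 m and linear speed of green_valve below 0.05 m/s and angular speed of green_valve below 0.3 rad/s), for 0.5 s.
2. the green valve body is held still and upright over the ring, level with the lens, its yellow cap facing the lens (within 25 mm and 15 degrees) (x of green_valve in the frame of lens between -0.135 and -0.085 m and y of green_valve in the frame of lens between -0.025 and 0.025 m and z of green_valve in the frame of lens between -0.057 and -0.007 m and angle between green_valve's own z axis and vertical below 0.2 rad and angle between the x axis of green_valve and the x axis of lens, either way round below 0.26 rad and x of lens in the frame of green_valve above 0.05 m and linear speed of green_valve below 0.05 m/s and angular speed of green_valve below 0.3 rad/s), for 0.5 s.
3. the green valve body is held still and upright over the ring, level with the lens, its white cap facing the lens (within 25 mm and 15 degrees) (x of green_valve in the frame of lens between -0.135 and -0.085 m and y of green_valve in the frame of lens between -0.025 and 0.025 m and z of green_valve in the frame of lens between -0.057 and -0.007 m and angle between green_valve's own z axis and vertical below 0.2 rad and angle between the y axis of green_valve and the x axis of lens, either way round below 0.26 rad and y of lens in the frame of green_valve below -0.05 m and linear speed of green_valve below 0.05 m/s and angular speed of green_valve below 0.3 rad/s), for 0.5 s.
At the end, for the whole second after the job is handed in: The green valve body stands upright (within about 6 degrees), released and still, on the log slice, its axis within 40 mm of the log slice's middle; the grey valve body is within 30 mm of where it was (horizontal distance between green_valve and log_slice below 0.04 m and height (world z) of green_valve between 0.061 and 0.073 m and angle between green_valve's own z axis and vertical below 0.1 rad and linear speed of green_valve below 0.02 m/s and distance of grey_valve from where it was at the start of the episode below 0.03 m); the robot touches nothing.
It fails at once if the grey valve body is moved by 30 mm or more (distance of grey_valve from where it was at the start of the episode above 0.03 m).
It fails at once if the green valve body is dropped or thrown (it moves faster than 0.5 m/s with no finger on it) (linear speed of green_valve above 0.5 m/s and contact force between the fingers and green_valve below 0.05 N).
It also fails if it takes over 54 s, if anything falls off the work surface, if the arm or the gripper's body presses on something with over 40 N, if the wrist force passes 120 N, or if a joint passes its speed limit or range.

ROBOT

A 7-joint arm with a two-finger parallel gripper is mounted at the origin on a cart in front of the work surface, level with it; the furniture and walls round the work are solid. World frame = base frame: x ahead of the robot, y to its left, z up, the work surface at z = 0. Lengths are in m, angles in rad, forces in N, time in s.
With the tool pointing down it reaches from about 0.4 to 0.9 m from the base axis. Payload 5.5 kg.
Tool frame: the origin (TCP) lies midway between the tips of the shut fingers; the grasp point (between the pads) lies env.grasp_offset behind it (env.grasp_offset is the distance from the TCP to the grasp point, in m); z points along the fingers, y is the line along which they close (so a half turn about z gives the same grasp; the last joint's range is limited). The gripper opens to 92 mm and grips with 3 to 60 N. Pads are 19 mm wide; open, the fingers measure 130 mm over their backs; the gripper's body (75 mm by 190 mm) begins 47 mm behind the grasp point.
Start: joints at [-1.03, 0.501, -0.427, 1.55, 0.221, 1.138, -0.21], TCP at [0.178, 0.625, 0.227] pointing down, gripper open.
Joint ranges: [-2.88, 2.88], [-0.31, 2.03], [-1.54, 1.56], [0.2, 2.42], [-1.41, 4.55], [0.19, 2.02], [-2.57, 2.57]. Speed limits (rad/s): [2.57, 2.57, 3.14, 3.14, 3.14, 3.14, 3.14].

INTERFACE

Orientations are given as a unit quaternion [x, y, z, w].
In Python, from station import env gives the robot as it stands.
- The arm moves only by the tool drive_tool, never from a script. Its argument "motion" is a list that holds one entry, the list of rows, each a list of 4 numbers: the shift along the world's x, y, z in cm, then the turn about the world's z in rad. In form: [[[x, y, z, roll], ...]]. A call has 1 to 8 rows; each row shifts and turns the commanded pose from where the row before left it; what a row does not reach is not made up. A row lasts 1/8 s, in which the tool goes at most 62.5 mm and 10.7 degrees, less where a joint would pass 70% of its speed; a pose out of reach is approached as far as the arm can. A call is refused whole if a number of a shift passes 6.25 or a number of a turn 0.188, either way. A call with a gripper value outside its range is refused whole. "claw" is the finger opening in cm, from 0 to 9.18, set as the call begins (left out, the last holds). The fingers move at their own pace and stop on an object; "newtons" is the grip in N (left out, the last holds). Time passes only in rows, so rows that do not move let the fingers close. It gives the time, the measured TCP pose, the force, the opening and the grip force at its end, in the units of the state.
- env.read_state(): the state, without advancing time (a new reading comes with each control period).
- env.capture(name): name is "scene" or "top" or "wrist"; returns (picture, depth): 384x512x3 uint8, red, green, blue; 384x512 float32, m along the optical axis (not along the pixel's ray), 0 where there is no reading.
- env.camera_info(name): a dict with "fovy" (degrees; the focal length in pixels is half the picture's height over the tangent of half this angle, whatever the lens; pixels are square), "cx", "cy" (the principal point, pixels), "k1" (the pictures are not rectified: a ray, as slopes to the right and down, at radius r is drawn at 1 + k1 r^2 times it, then the intrinsics apply), "T" (4x4, takes a point from camera to world coordinates). Camera axes: x right, y down, z forward; pixel columns grow to the right and rows downward; lengths in m; the calibration is good to about 2 mm. A picture is of the moment at which its call begins: read the wrist's pose just before it. camera_info takes no time and is no camera call; for the wrist camera it gives the pose at the moment of the call.
- env.finish_job(): hands the job in; it is judged then, once.
The state is a dict: "clock": time; "joint_positions": joint angles; "dq": joint speeds; "joint_efforts": joint torques, N m; "tool_pos": TCP position; "tool_rot": TCP orientation; "wrist_force": force on the tool from outside, world axes, zero at the start; "wrist_torque": the same for the moment, N m; "opening": opening from 0.0 (shut) to 1.0 (fully open); "grip_force": force on a finger pad.
Only numpy, scipy, OpenCV 4.12 (cv2) and the standard library are available. Lean on these libraries where they do the work, as an engineer would, in place of code of your own. Each camera call takes 0.05 s, during which the arm holds its last target. There are 200 camera calls.

## Working session

There is one attempt and no reset: what is moved stays moved. The work goes in short steps, Python scripts to look and compute and a tool call to move; the robot and the scene stay as the last step left them, time stands still between calls to the robot, and variables do not carry over. Pictures are saved under pics/ and viewed, at most 10 in all, crops included, and the job is handed in when it is done.

Besides the shell and the picture viewer there is one more tool, called after "Request:" as name(argument=value, ...), one argument or row to a line, values as JSON. drive_tool: Moves the arm, as the interface text tells. Its arguments: {"type":"object","properties":{"motion":{"type":"array","items":{"type":"array","items":{"type":"array","items":{"type":"number"}}}},"claw":{"type":"number"},"newtons":{"type":"number"}},"required":["motion"]}

```bash
mkdir -p pics; ls; cat > h.py <<'E'
import numpy as np, cv2
from station import env
def cap(n,f=None):
    i=env.camera_info(n); p,d=env.capture(n)
    if f: cv2.imwrite('pics/'+f,p[:,:,::-1])
    return p,d,i
def slopes(uv,i,h=384):
    f=h/2/np.tan(np.radians(i['fovy'])/2)
    q=(np.atleast_2d(uv).astype(float)-[i['cx'],i['cy']])/f
    s=q.copy()
    for _ in range(20): s=q/(1+i['k1']*(s**2).sum(1,keepdims=True))
    return s
def onplane(uv,i,z):
    T=np.array(i['T']); s=slopes(uv,i); d=np.c_[s,np.ones(len(s))]@T[:3,:3].T; o=T[:3,3]
    return o+d*((z-o[2])/d[:,2])[:,None]
def cloud(d,i):
    T=np.array(i['T']); v,u=np.mgrid[:d.shape[0],:d.shape[1]]
    s=slopes(np.c_[u.ravel(),v.ravel()],i); z=d.ravel()[:,None]
    return (np.c_[s*z,z]@T[:3,:3].T+T[:3,3]).reshape(*d.shape,3)
E
python3 - <<'E'
from h import *
a=cap('scene','s0.png');b=cap('top','t0.png')
np.savez('m0.npz',sp=a[0],sd=a[1],tp=b[0],td=b[1])
for x in(a,b): print(x[2])
print(env.grasp_offset, env.read_state())
E
```

```text
pics
{'fovy': 55.39803378371962, 'cx': 256.16011245062504, 'cy': 195.1233260467833, 'k1': -0.05285389355617593, 'T': array([[ 0.91048589, -0.26698628,  0.31580655,  0.27163154],
       [-0.41333473, -0.61159478,  0.67461561, -0.60835848],
       [ 0.01303252, -0.74476181, -0.66720312,  0.71824082],
       [ 0.        ,  0.        ,  0.        ,  1.        ]])}
{'fovy': 43.716915084654886, 'cx': 257.12345709087316, 'cy': 184.36489510019578, 'k1': 0.023660686480829494, 'T': array([[ 0.02616346, -0.9883234 ,  0.15010772,  0.38371912],
       [-0.99959839, -0.02750068, -0.00683914,  0.01735923],
       [ 0.01088735, -0.1498685 , -0.98864599,  1.32424397],
       [ 0.        ,  0.        ,  0.        ,  1.        ]])}
0.0188 {'clock': 0.1, 'joint_positions': array([-1.02977601,  0.50176372, -0.4267544 ,  1.5513395 ,  0.22083678,
        1.13830973, -0.21030351]), 'dq': array([ 0.00062446, -0.00163865,  0.00027073, -0.00245333,  0.00133727,
       -0.00047465,  0.00094571]), 'joint_efforts': array([-1.11365921e-02, -5.67873538e+01, -5.83822221e+00, -2.79919070e+01,
       -6.89371512e-02,  2.41372670e-02,  4.37447693e-05]), 'tool_pos': array([0.17817713, 0.62444532, 0.22577383]), 'tool_rot': array([ 1.38457608e-01,  9.90367968e-01, -8.73909491e-04, -1.24710174e-04]), 'wrist_force': array([-0.52090363,  0.04972331, -0.73331633]), 'wrist_torque': array([ 0.02041411, -0.00784046,  0.00063645]), 'grip_force': 0.0, 'opening': 0.999564807849765}
```

View pics/s0.png

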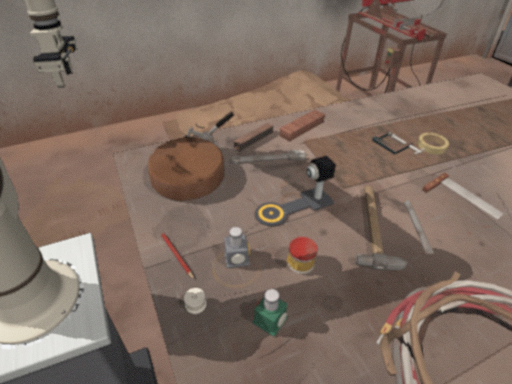

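View pics/t0.png

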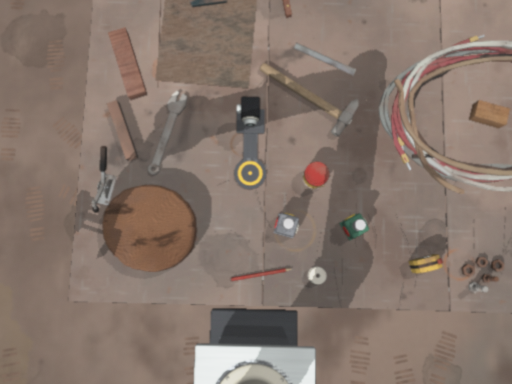

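Scene view: green valve at (271,315), grey at (236,248), ring (270,213), lens (314,172), log (186,168). Top view: green neck (361,225), grey (287,225), ring (250,174), log (150,228).

```bash
python3 - <<'E'
from h import *
m=np.load('m0.npz')
i=env.camera_info('top');j=env.camera_info('scene')
p=m['tp'];hsv=cv2.cvtColor(p,cv2.COLOR_RGB2HSV);X=cloud(m['td'],i)
def cen(mask,box):
    u0,v0,u1,v1=box;k=np.zeros_like(mask);k[v0:v1,u0:u1]=mask[v0:v1,u0:u1]
    v,u=np.nonzero(k);return k,np.array([u.mean(),v.mean()]),len(u)
H,S,V=[hsv[...,c].astype(int) for c in range(3)]
k,c,n=cen((H>18)&(H<35)&(S>120)&(V>100),(225,150,275,200));v,u=np.nonzero(k)
e=cv2.fitEllipse(cv2.convexHull(np.c_[u,v].astype(np.int32)));print('ring',n,c,e,onplane(e[0],i,.006))
Z=X[...,2]
k=(Z>.058)&(Z<.08);k,c,n=cen(k,(90,175,205,280));v,u=np.nonzero(k)
e=cv2.fitEllipse(cv2.convexHull(np.c_[u,v].astype(np.int32)));print('log',n,c,e,onplane(e[0],i,.067),np.median(Z[k]))
for nm,b in(('green',(340,205,380,245)),('grey',(270,205,305,245))):
    k,c,n=cen((Z>.085)&(Z<.11),b);print(nm,n,c,onplane(c,i,.098),np.median(Z[k]))
k,c,n=cen((H>45)&(H<95)&(S>70)&(V>25),(340,205,380,245));print('greenpts',n,X[k].min(0),X[k].max(0));
v,u=np.nonzero(k);print(cv2.minAreaRect(X[k&(Z>.05)&(Z<.066)][:,:2].astype(np.float32)))
# inspection camera box
k,c,n=cen((Z>.12)&(Z<.15),(225,85,275,140));r=cv2.minAreaRect(X[k][:,:2].astype(np.float32));print('cam',n,r)
# scene: lens, caps
q=m['sp'];Y=cloud(m['sd'],j);print('scene lens pts',Y[168:178:3,306:320:3].round(3).tolist())
a=cv2.resize(p[195:255,255:395],None,fx=5,fy=5,interpolation=2)[:,:700];b=cv2.resize(q[280:345,240:310],None,fx=5,fy=5);c_=cv2.resize(q[145:235,240:340],None,fx=4,fy=4)
o=np.zeros((600,800,3),np.uint8);o[:260,:600]=cv2.resize(a,(600,260));o[265:590,:350]=b;o[240+0:600,360:760]=c_;cv2.imwrite('pics/c0.png',o[...,::-1])
E
```

```text
ring 214 [249.56074766 172.90186916] ((249.6999969482422, 172.78631591796875), (23.716014862060547, 24.266504287719727), 87.48577117919922) [[0.61602092 0.0298431  0.006     ]]
log 6443 [147.92317244 226.91556728] ((142.01950073242188, 220.74465942382812), (88.9400863647461, 115.22643280029297), 128.17904663085938) [[0.47000903 0.30715664 0.067     ]] 0.06584506800578405
green 101 [359.76237624 224.4950495 ] [[ 0.47327292 -0.25669481  0.098     ]] 0.09702013045063862
grey 98 [288.14285714 223.21428571] [[ 0.47151065 -0.07317574  0.098     ]] 0.09722422204246628
greenpts 191 [ 0.44163165 -0.28550244  0.00264639] [ 0.50421968 -0.22408852  0.06513763]
((0.47291135787963867, -0.25546786189079285), (0.04839309677481651, 0.04809460788965225), 30.162208557128906)
cam 497 ((0.7582906484603882, 0.03662217780947685), (0.06834456324577332, 0.05977895110845566), 1.3717584609985352)
scene lens pts [[[0.813, 0.172, 0.001], [0.727, 0.034, 0.125], [0.272, -0.608, 0.718], [0.737, 0.022, 0.13], [0.742, 0.016, 0.132]], [[0.806, 0.16, -0.001], [0.724, 0.029, 0.119], [0.728, 0.02, 0.124], [0.736, 0.019, 0.122], [0.74, 0.011, 0.127]], [[0.799, 0.148, -0.002], [0.723, 0.026, 0.111], [0.727, 0.017, 0.116], [0.735, 0.015, 0.116], [0.74, 0.009, 0.118]], [[0.791, 0.135, -0.002], [0.726, 0.027, 0.099], [0.726, 0.015, 0.108], [0.735, 0.014, 0.106], [0.741, 0.008, 0.108]]]
```

View pics/c0.png

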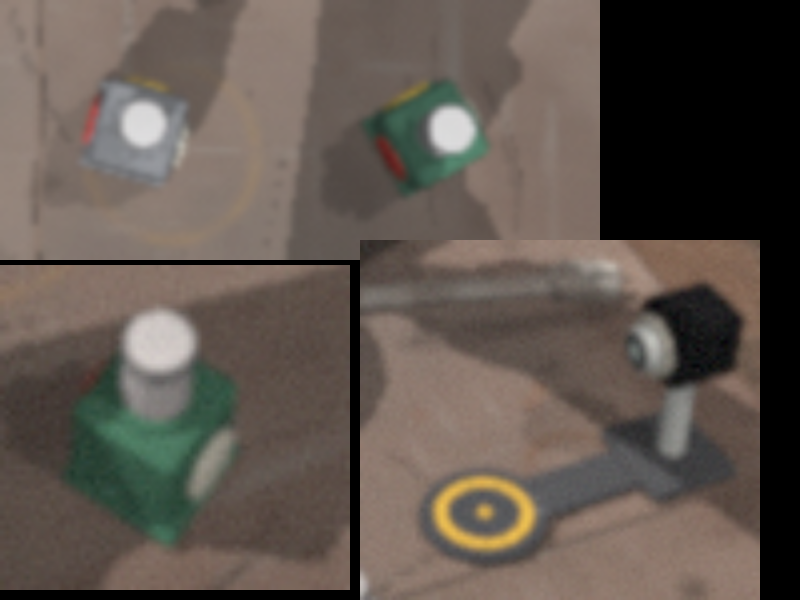

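Green's yellow cap faces up-left in the top view and red down-left, so its yaw is about +30°. The lens axis yaw is about +2.5°. I'm moving towards the green valve.

Request:
drive_tool(
  motion=[
    [[3.5,-3,0,-0.05],[3.5,-4,0,-0.05],[3.5,-4.5,0,-0.05],[3.5,-4.5,0,-0.05],[3.5,-4.5,0,-0.05],[3.5,-4.5,0,-0.05],[3.5,-4.5,0,-0.05],[3.5,-4.5,0,-0.05]],
  ],
  claw=9.1,
  newtons=25,
)

```text
clock: 1.1
tool_pos: [0.4589, 0.2833, 0.2266]
tool_rot: [0.333, 0.943, -0.0, -0.0]
wrist_force: [1.5, 0.5, 0.2]
opening: 0.99
grip_force: 0.0
```

Request:
drive_tool(
  motion=[
    [[0,-4.5,0,-0.05],[0,-4.5,0,-0.05],[0,-4.5,0,-0.05],[0,-4.5,0,-0.05],[0,-4.5,0,-0.05],[0,-4.5,0,-0.05],[0,-4.5,0,-0.05],[0,-4.5,0,-0.05]],
  ],
)

```text
clock: 2.1
tool_pos: [0.4578, -0.0762, 0.2266]
tool_rot: [0.514, 0.858, -0.0, -0.0]
wrist_force: [0.7, 0.6, 0.0]
opening: 0.991
grip_force: 0.0
```

Request:
drive_tool(
  motion=[
    [[0.5,-4,0,0.03],[0.5,-4.5,0,0],[0.5,-4.5,0,0],[0,-3.5,0,0],[0,-1.5,0,0],[0,0,0,0],[0,0,0,0]],
  ],
)

```text
clock: 2.98
tool_pos: [0.4734, -0.2529, 0.2265]
tool_rot: [0.499, 0.866, 0.0, -0.001]
wrist_force: [1.2, -0.1, 0.2]
opening: 0.995
grip_force: 0.0
```

```bash
python3 - <<'E'
from h import *
m=np.load('m0.npz')
s=env.read_state();print(s['joint_positions'].round(2),s['tool_pos'],s['tool_rot'])
p,d,i=cap('wrist','w1.png')
X=cloud(d,i);Z=X[...,2];hsv=cv2.cvtColor(p,cv2.COLOR_RGB2HSV)
g=(hsv[...,0]>45)&(hsv[...,0]<95)&(hsv[...,1]>70)
k=g&(Z>.05)&(Z<.066);print('block',k.sum(),cv2.minAreaRect(X[k][:,:2].astype(np.float32)))
c=s['tool_pos'];k=(Z>.09)&(Z<.105)&(np.hypot(X[...,0]-c[0],X[...,1]-c[1])<.04)
v,u=np.nonzero(k);print('neck',k.sum(),cv2.minEnclosingCircle(X[k][:,:2].astype(np.float32)),np.median(Z[k]),u.mean(),v.mean())
# log centre
it=env.camera_info('top');Z=cloud(m['td'],it)[...,2]
k=((Z>.05)&(Z<.08)).astype(np.uint8);k[:,205:]=0;k[:175]=0;k[285:]=0
k=cv2.morphologyEx(k,cv2.MORPH_OPEN,np.ones((15,15),np.uint8))
n,l,st,ce=cv2.connectedComponentsWithStats(k);b=1+st[1:,4].argmax();print('log',st[b],onplane(ce[b],it,.067))
E
```

```text
[ 0.27  0.27  0.2   1.85 -0.06  1.03  1.02] [ 0.47344124 -0.25288362  0.22648029] [ 4.99352229e-01  8.66398784e-01  4.78611718e-04 -5.18675190e-04]
block 1599 ((0.4730255603790283, -0.2581877112388611), (0.051734812557697296, 0.05187396705150604), 31.094593048095703)
neck 798 ((0.47371944785118103, -0.2595160901546478), 0.014424892142415047) 0.09748885158690623 254.78320802005013 190.53634085213034
log [ 103  186   92   85 5890] [[0.45445594 0.28897784 0.067     ]]
```

View pics/w1.png

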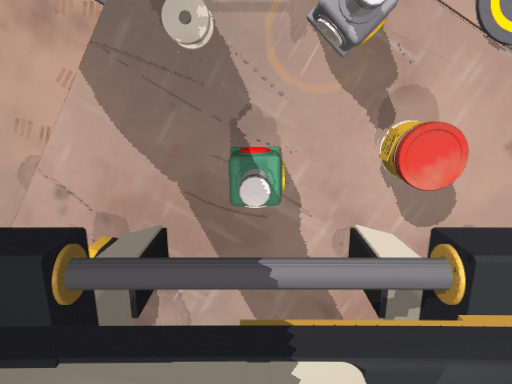

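Wrist view: green block at (256,177), neck at (255,190), red cap at the top edge and yellow on the right. The fingers line up with the neck, so I'm descending.

Request:
drive_tool(
  motion=[
    [[0,-0.6,-2.5,0.02],[0,0,-3,0],[0,0,-3,0],[0,0,-3,0],[0,0,-2.5,0],[0,0,-1.5,0],[0,0,-0.8,0],[0,0,0,0]],
  ],
)

```text
clock: 4.03
tool_pos: [0.4734, -0.2606, 0.0637]
tool_rot: [0.491, 0.871, 0.0, -0.0]
wrist_force: [-0.7, 0.4, -0.1]
opening: 0.992
grip_force: 0.0
```

Request:
drive_tool(
  motion=[
    [[0,0,0,0],[0,0,0,0],[0,0,0,0],[0,0,0,0],[0,0,0,0],[0,0,0,0]],
  ],
  claw=1.5,
  newtons=30,
)

```text
clock: 4.78
tool_pos: [0.4732, -0.2609, 0.0637]
tool_rot: [0.492, 0.871, 0.0, -0.0]
wrist_force: [0.9, 0.0, -0.2]
opening: 0.387
grip_force: 0.0
```

Request:
drive_tool(
  motion=[
    [[0,0,0,0],[0,0,0,0],[0,0,0,0],[0,0,0,0]],
  ],
)

```text
clock: 5.28
tool_pos: [0.4733, -0.2608, 0.0637]
tool_rot: [0.492, 0.871, 0.0, -0.0]
wrist_force: [1.0, 0.1, -1.9]
opening: 0.299
grip_force: 30.0
```

Request:
drive_tool(
  motion=[
    [[0,0,1.5,0],[0,0,3,0],[0,0,3,0],[0,0,2.5,0],[0.5,1,2,-0.1],[1,2,0,-0.15],[1.5,3,0,-0.15],[1.5,3,0,-0.15]],
  ],
)

```text
clock: 6.28
tool_pos: [0.5181, -0.1704, 0.1846]
tool_rot: [0.712, 0.702, 0.0, 0.0]
wrist_force: [-0.1, -0.1, -3.6]
opening: 0.3
grip_force: 30.0
```

Request:
drive_tool(
  motion=[
    [[1.5,3,0,-0.15],[1.5,3,0,-0.15],[1.5,3,0,-0.15],[1.5,3,0,-0.15],[1.5,3,0,-0.15],[1.5,3,0,-0.15],[1.0,2,0,-0.15],[0.8,0,0,-0.15]],
  ],
)

```text
clock: 7.28
tool_pos: [0.6261, 0.0325, 0.1841]
tool_rot: [0.984, 0.181, -0.0, -0.001]
wrist_force: [0.4, -0.7, -2.5]
opening: 0.299
grip_force: 30.0
```

Request:
drive_tool(
  motion=[
    [[0,0,0,-0.15],[0,0,0,-0.1],[0,0,-1.5,-0.06],[0,0,-1.5,0],[0,0,-1,0],[0,0,0,0]],
  ],
)

```text
clock: 8.02
tool_pos: [0.6253, 0.0291, 0.1427]
tool_rot: [1.0, 0.027, -0.001, 0.0]
wrist_force: [0.3, 0.7, -3.3]
opening: 0.3
grip_force: 30.0
```

```bash
python3 - <<'E'
from h import *
from scipy.spatial.transform import Rotation as R
s=env.read_state();print(s['clock'],s['joint_positions'].round(2),s['tool_pos'],np.degrees(np.arctan2(*R.from_quat(s['tool_rot']).as_matrix()[1::-1,1])))
p,d,i=cap('top');q,e,j=cap('scene')
a=cv2.resize(p[90:210,200:300],None,fx=4,fy=4);b=cv2.resize(q[120:240,230:345],None,fx=3.4,fy=3.4)
o=np.zeros((480,800,3),np.uint8);o[:,:400]=a;o[:b.shape[0],405:405+b.shape[1]]=b;cv2.imwrite('pics/r1.png',o[...,::-1])
E
```

```text
8.025 [-0.44  0.55  0.48  1.71 -0.3   0.95 -1.36] [0.62525437 0.02906826 0.14266214] -86.88188211891335
```

View pics/r1.png

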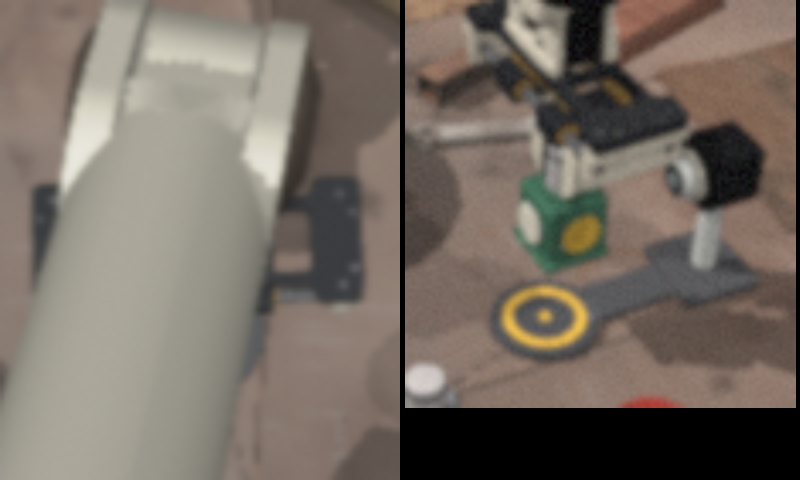

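Right panel: the white cap (530,222) faces the robot and the yellow (580,232) faces -y, so red faces the lens. The valve is upright, and x is 9 mm too far towards the lens. I'll correct that and hold.

Request:
drive_tool(
  motion=[
    [[-0.9,0.1,0.1,0],[0,0,0,0],[0,0,0,0],[0,0,0,0],[0,0,0,0],[0,0,0,0],[0,0,0,0],[0,0,0,0]],
  ],
)

```text
clock: 9.12
tool_pos: [0.6172, 0.0301, 0.1447]
tool_rot: [1.0, 0.027, -0.0, 0.0]
wrist_force: [-0.2, -0.3, -2.4]
opening: 0.298
grip_force: 30.0
```

Request:
drive_tool(
  motion=[
    [[0,0,0,0],[0,0,0,0],[0,0,0,0],[0,0,0,0],[0,0,0,0.1],[0,0,0,0.15],[0,0,0,0.15],[0,0,0,0.15]],
  ],
)

```text
clock: 10.12
tool_pos: [0.6172, 0.0301, 0.1447]
tool_rot: [0.954, 0.3, -0.0, 0.0]
wrist_force: [0.2, 0.1, -2.7]
opening: 0.3
grip_force: 30.0
```

Request:
drive_tool(
  motion=[
    [[0,0,0,0.15],[0,0,0,0.15],[0,0,0,0.15],[0,0,0,0.15],[0,0,0,0.15],[0,0,0,0.15],[0,0,0,0.1],[0,0,0,0.02]],
  ],
)

```text
clock: 11.12
tool_pos: [0.6172, 0.0298, 0.1447]
tool_rot: [0.688, 0.725, -0.0, -0.0]
wrist_force: [-0.1, -0.5, -4.0]
opening: 0.299
grip_force: 30.0
```

Request:
drive_tool(
  motion=[
    [[0,0,0,0],[0,0,0,0],[0,0,0,0],[0,0,0,0]],
  ],
)

```text
clock: 11.62
tool_pos: [0.6172, 0.0302, 0.1447]
tool_rot: [0.688, 0.726, -0.0, -0.0]
wrist_force: [0.2, 0.3, -3.4]
opening: 0.299
grip_force: 30.0
```

```bash
python3 - <<'E'
from h import *
from scipy.spatial.transform import Rotation as R
s=env.read_state();print(s['clock'],s['joint_positions'].round(2),s['tool_pos'],np.degrees(np.arctan2(*R.from_quat(s['tool_rot']).as_matrix()[1::-1,1])))
q,e,j=cap('scene')
cv2.imwrite('pics/r2.png',cv2.resize(q[120:240,230:345],None,fx=3.4,fy=3.4)[...,::-1])
E
```

```text
11.625 [-0.18  0.5   0.12  1.72 -0.07  0.93  0.02] [0.61719616 0.03018197 0.14470564] 3.0305475626287572
```

View pics/r2.png

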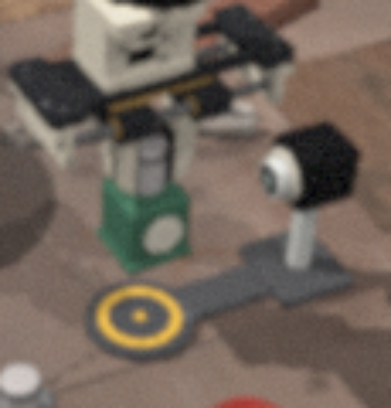

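The white cap (163,235) faces -y, so yellow faces the lens. I'll hold, then turn to white.

Request:
drive_tool(
  motion=[
    [[0,0,0,0],[0,0,0,0],[0,0,0,0],[0,0,0,0],[0,0,0,0],[0,0,0,0.1],[0,0,0,0.15],[0,0,0,0.15]],
  ],
)

```text
clock: 12.68
tool_pos: [0.6172, 0.0301, 0.1447]
tool_rot: [0.528, 0.849, -0.0, 0.0]
wrist_force: [0.5, -0.0, -2.9]
opening: 0.296
grip_force: 30.0
```

Request:
drive_tool(
  motion=[
    [[0,0,0,0.15],[0,0,0,0.15],[0,0,0,0.15],[0,0,0,0.15],[0,0,0,0.15],[0,0,0,0.15],[0,0,0,0.15],[0,0,0,0.1]],
  ],
)

```text
clock: 13.68
tool_pos: [0.6172, 0.0298, 0.1447]
tool_rot: [-0.018, 1.0, -0.0, -0.0]
wrist_force: [-0.0, -0.6, -2.8]
opening: 0.297
grip_force: 30.0
```

Request:
drive_tool(
  motion=[
    [[0,0,0,0.01],[0,0,0,0],[0,0,0,0],[0,0,0,0],[0,0,0,0],[0,0,0,0],[0,0,0,0],[0,0,0,0]],
  ],
)

```text
clock: 14.68
tool_pos: [0.6172, 0.0301, 0.1447]
tool_rot: [-0.021, 1.0, 0.0, -0.0]
wrist_force: [-0.1, 0.5, -3.1]
opening: 0.304
grip_force: 30.0
```

```bash
python3 - <<'E'
from h import *
from scipy.spatial.transform import Rotation as R
s=env.read_state();print(s['clock'],s['joint_positions'].round(2),s['tool_pos'],np.degrees(np.arctan2(*R.from_quat(s['tool_rot']).as_matrix()[1::-1,1])))
q,e,j=cap('scene')
cv2.imwrite('pics/r3.png',cv2.resize(q[120:240,230:345],None,fx=3.4,fy=3.4)[...,::-1])
E
```

```text
14.675 [ 0.08  0.51 -0.23  1.71  0.14  0.94  1.41] [0.61719324 0.03007838 0.14472788] 92.41533191176124
```

View pics/r3.png

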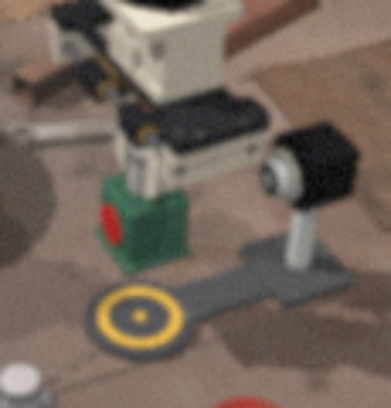

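The red cap (110,226) faces the robot, so white faces the lens. Next I carry the valve to the log at (0.4545, 0.289).

Request:
drive_tool(
  motion=[
    [[0,0,0,0],[0,0,1.5,0],[0,0,2.5,0],[-1,1.5,1,0],[-1.5,2.4,0,0],[-2,3,0,0],[-2,3,0,0],[-2,3,0,0]],
  ],
)

```text
clock: 15.72
tool_pos: [0.5304, 0.1613, 0.1951]
tool_rot: [-0.022, 1.0, 0.0, -0.0]
wrist_force: [1.3, 1.1, -2.3]
opening: 0.299
grip_force: 30.0
```

Request:
drive_tool(
  motion=[
    [[-2,3,0,0],[-2,3,0,0],[-1.8,3,0,0],[-1,2,0,0],[-1,2,0,0],[0,0,0,0],[0,0,0,0]],
  ],
)

```text
clock: 16.6
tool_pos: [0.454, 0.2886, 0.1948]
tool_rot: [-0.021, 1.0, -0.0, 0.0]
wrist_force: [1.0, 0.2, -3.0]
opening: 0.302
grip_force: 30.0
```

```bash
python3 - <<'E'
from h import *
s=env.read_state();print(s['joint_positions'].round(2),s['tool_pos'])
p,d,i=cap('wrist');q,e,j=cap('scene')
cv2.imwrite('pics/p1.png',np.hstack([cv2.resize(p,(400,300)),cv2.resize(q,(400,300))])[...,::-1])
Z=cloud(d,i)[...,2];k=(Z>.055)&(Z<.08);print(k.sum(),np.median(Z[k]))
E
```

```text
[-0.32  0.33 -0.36  1.87  0.14  0.97  0.87] [0.45400437 0.2886316  0.194832  ]
35829 0.06558071981813396
```

View pics/p1.png

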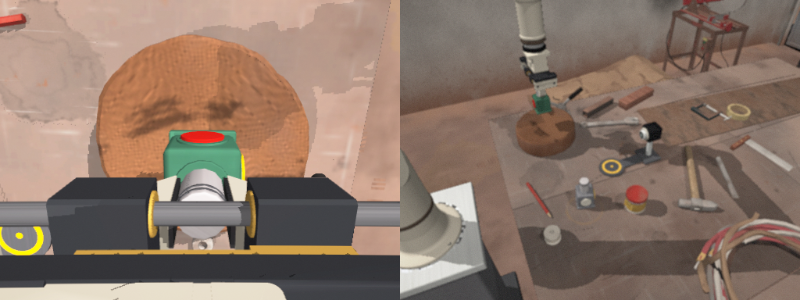

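The wrist view shows the valve over the log (log spans x 97–310 in the left panel, valve centred near 200), upright. Lowering.

Request:
drive_tool(
  motion=[
    [[0,0,-1.5,0],[0,0,-1.5,0],[0,0,-1.2,0],[0,0,-0.8,0],[0,0,-0.6,0],[0,0,-0.3,0],[0,0,-0.2,0],[0,0,0,0]],
  ],
)

```text
clock: 17.7
tool_pos: [0.4543, 0.2892, 0.1339]
tool_rot: [-0.021, 1.0, 0.0, 0.0]
wrist_force: [0.1, 0.1, -1.9]
opening: 0.298
grip_force: 30.0
```

Request:
drive_tool(
  motion=[
    [[0,0,-0.1,0],[0,0,-0.1,0],[0,0,0,0]],
  ],
)

```text
clock: 18.08
tool_pos: [0.4542, 0.2891, 0.1317]
tool_rot: [-0.021, 1.0, -0.0, -0.0]
wrist_force: [-0.0, -0.1, -2.4]
opening: 0.299
grip_force: 30.0
```

Request:
drive_tool(
  motion=[
    [[0,0,-0.1,0],[0,0,-0.05,0],[0,0,0,0]],
  ],
)

```text
clock: 18.45
tool_pos: [0.4542, 0.2891, 0.1302]
tool_rot: [-0.021, 1.0, -0.0, -0.0]
wrist_force: [0.4, 0.3, -2.6]
opening: 0.296
grip_force: 30.0
```

Request:
drive_tool(
  motion=[
    [[0,0,-0.1,0],[0,0,0,0],[0,0,0,0]],
  ],
)

```text
clock: 18.82
tool_pos: [0.4544, 0.2893, 0.13]
tool_rot: [-0.021, 1.0, 0.0, 0.0]
wrist_force: [-1.9, -1.0, 6.6]
opening: 0.302
grip_force: 30.0
```

Contact made, so I'm releasing.

Request:
drive_tool(
  motion=[
    [[0,0,0,0],[0,0,0,0],[0,0,0,0],[0,0,0,0],[0,0,0,0],[0,0,0,0],[0,0,0,0],[0,0,0,0]],
  ],
  claw=8,
)

```text
clock: 19.82
tool_pos: [0.4542, 0.2891, 0.1292]
tool_rot: [-0.021, 1.0, 0.0, -0.0]
wrist_force: [-0.8, 0.2, -0.2]
opening: 0.873
grip_force: 0.0
```

Request:
drive_tool(
  motion=[
    [[0,0,1,0],[0,0,2,0],[0,0,3,0],[0,0,3,0],[0,0,3,0],[0,0,1.5,0],[0,0,0,0],[0,0,0,0]],
  ],
)

```text
clock: 20.82
tool_pos: [0.4536, 0.2886, 0.2631]
tool_rot: [-0.021, 1.0, -0.0, -0.001]
wrist_force: [0.0, -0.2, -0.1]
opening: 0.872
grip_force: 0.0
```

```bash
python3 - <<'E'
from h import *
p,d,i=cap('wrist');q,e,j=cap('scene')
cv2.imwrite('pics/p2.png',np.hstack([cv2.resize(p,(400,300)),cv2.resize(q,(400,300))])[...,::-1])
X=cloud(d,i);Z=X[...,2];k=(Z>.155)&(Z<.172)&(np.hypot(X[...,0]-.454,X[...,1]-.289)<.05);print('neck',k.sum(),cv2.minEnclosingCircle(X[k][:,:2].astype(np.float32)),np.median(Z[k]))
E
```

```text
neck 1007 ((0.45302027463912964, 0.28967660665512085), 0.014553043991327286) 0.16394917948430976
```

View pics/p2.png

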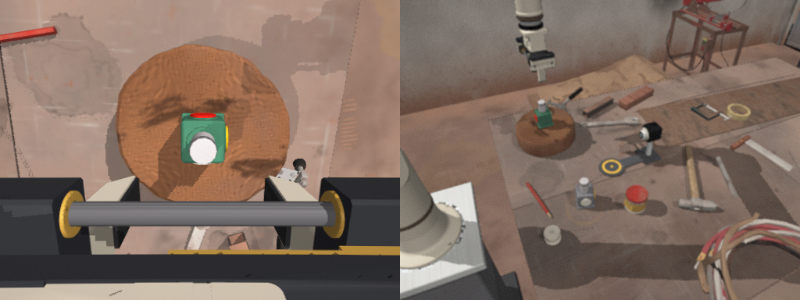

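The valve stands upright in the middle of the log (left panel, (204,138)). The gripper is clear and the grey valve hasn't moved.

```bash
python3 -c "from station import env; print(env.finish_job())"
```

```text
the job is handed in; nothing more can be done
None
```

The job is handed in: I held the green valve over the ring with its red, then yellow, then white cap to the lens, and it now stands upright and released near the middle of the log slice with the grey valve untouched; no verdict came back.

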